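# Find the unlocked waste flap and push it open

## Robot

A 6-joint arm with a two-finger parallel gripper is mounted at the origin on a cart in front of the work surface, level with it; the furniture and walls round the work are solid. World frame = base frame: x ahead of the robot, y to its left, z up, the work surface at z = 0. Lengths are in m, angles in degrees, forces in N, time in s.
With the tool pointing down it reaches from about 0.3 to 0.75 m from the base axis. Payload 8.5 kg.
Tool frame: the origin (TCP) lies at the very end of the fingers, on their centre line; the grasp point (between the pads) lies 19 mm behind it; z points along the fingers, y is the line along which they close (so a half turn about z gives the same grasp; the last joint's range is limited). The gripper opens to 85 mm and grips with 20 to 120 N. Pads are 22 mm wide; open, the fingers measure 114 mm over their backs; the gripper's body (76 mm by 85 mm) begins 54 mm behind the grasp point. The pads swing forward as they close: fully open they stand 13 mm farther back than shut.
Start: joints at [-81.95, 21.807, 74.336, -0, 83.858, -12.336], TCP at [0.192, -0.516, 0.207] pointing down, gripper open.
Joint ranges: [-178.18, 178.18], [-50.72, 133.34], [12.68, 142.11], [-81.47, 261.47], [9.98, 163.14], [-165.26, 165.26]. Speed limits (degrees/s): [136.94, 136.94, 180, 180, 180, 180].

## Interface

Orientations are given as a 3x3 rotation matrix whose columns are the frame's x, y, z axes.
In Python, from rig import env, optics, spotter gives the robot as it stands.
- The arm moves only by the shell command python3 -m crank 'ROWS' [FORCE]. ROWS is JSON, one flat list of numbers, 5 for each row, row after row: the finger opening in cm, from 0 to 8.54, then the shift along the tool's x, y, z in cm, then the turn about the tool's z in rad. A call has exactly 8 rows; each row shifts and turns the commanded pose from where the row before left it, along the tool's axes as they then stand; what a row does not reach is not made up. A row lasts 1/12 s, in which the tool goes at most 41.7 mm and 7.16 degrees, less where a joint would pass 70% of its speed; a pose out of reach is approached as far as the arm can. A call is refused whole if a number of a shift passes 4.17 or a number of a turn 0.125, either way. A call with a gripper value outside its range is refused whole. The fingers move at their own pace and stop on an object; FORCE is the grip in N (left out, the last holds). Time passes only in rows, so rows that do not move let the fingers close, or fill a call up. It gives the time, the measured TCP pose, the force, the opening and the grip force at its end, in the units of the state.
- env.observe(): the state, without advancing time (a new reading comes with each control period).
- optics.get_image(name): name is "scene" or "side" or "wrist"; returns a dict with "color" (480x640x3 uint8, red, green, blue), "intrinsics" (3x3 intrinsics, pixels), "distortion" ([k1, k2, p1, p2, k3] as OpenCV has them; the pictures are not rectified), "pose" (4x4, takes a point from camera to world coordinates). Camera axes: x right, y up, looking along -z (the intrinsics and any distortion apply to the point x, -y, -z); pixel columns grow to the right and rows downward; lengths in m; the calibration is good to about 2 mm. A picture is of the moment at which its call begins. There is no depth.
- env.close_job(): hands the job in; it is judged then, once.
Trained networks look in a picture, given as the dict that the camera call returned (one of the last four; its "shot" number tells which), for a name from the list of things; names that differ only in an ending like _2 or _b are one class to them, and where a whole thing is asked for, a point or a joint stands for the part that bears it (a point fixed in the world has none). Each returns a list of dicts, best first, with "score" (0 to 1); they miss things now and then, are a little off and sometimes report something else, mostly with a low value. They report only what shows in the picture. A call takes as long as a camera call.
- spotter.look_for(picture, query): "at" ([column, row] as shares, 0 to 1, of the picture: columns of its width, rows of its height, amid what is visible of it).
The state is a dict: "time_s": time; "q": joint angles; "qvel": joint speeds; "joint_efforts": joint torques, N m; "position": TCP position; "tool_rot": TCP orientation; "ft_force": force on the tool from outside, world axes, zero at the start; "wrist_torque": the same for the moment, N m; "grip_width": finger opening in m; "gripper_force": force on a finger pad.
Only numpy, scipy, OpenCV 4.12 (cv2) and the standard library are available. Lean on these libraries where they do the work, as an engineer would, in place of code of your own. Each camera call takes 0.05 s, during which the arm holds its last target. There are 200 camera calls.

## Task

Three of the four blue flaps on the white waste station are locked and one is free: press gently with the fingertips on the ribbed near end of the flaps to find the one that rocks, then push that flap all the way open and leave it standing open. Only press and push: leave all the loose things round the station where they are, and do not press hard on anything.

Things in the scene. Friction and masses are not known exactly. Their poses are not given: they have to be found in the camera images.
- station: White waste station fixed to the worktop, 130 mm deep (x), 394 wide (y), 80 high, turned by up to 0.2 rad. Origin: centre of its underside; x away from the robot, y left, z up. In its top, four wells side by side along y, 96 mm apart, each 96 (x) x 86 (y) mm and 72 deep, centred at x = 0, with 10 mm walls between; a blue flap flush with the top covers each.
- flap_1 (a point): Press place of the leftmost flap: on its top face when shut (80 mm above the worktop), at x = -33, y = 144 mm in the station's frame; fixed to the station, axes as the station's. On a locked flap this point gives about 1 mm under 10 N; on the free one it sinks under about 2 N, the far end rising. All four look alike; which is free changes.
- flap_2 (a point): Press place of the second from left flap: on its top face when shut (80 mm above the worktop), at x = -33, y = 48 mm in the station's frame; fixed to the station, axes as the station's. Each flap is a plate 90 (x) x 80 (y) x 6 mm with black ribs along its near edge.
- flap_3 (a point): Press place of the third from left flap: on its top face when shut (80 mm above the worktop), at x = -33, y = -48 mm in the station's frame; fixed to the station, axes as the station's. Each flap's pivot runs along y, 48 mm beyond this point and 3 mm below the top: 60 mm of plate on the near side of it, 30 mm on the far side.
- flap_4 (a point): Press place of the rightmost flap: on its top face when shut (80 mm above the worktop), at x = -33, y = -144 mm in the station's frame; fixed to the station, axes as the station's. The near end turns down only; the far end cannot be pressed down.
- free_flap (a joint): Turn of whichever flap is free (not telling which): 0 shut and flush, grows as the near ribbed end goes down into the well; stop at 1.3 rad. Stiff pivot (0.08 N m friction, no spring): it stays where left. At the stop the near end is 58 mm lower and 44 mm further from the robot, and the far end stands about 29 mm above the station's top.
- cup: Bystander, loose: white screw-lid specimen cup, 55 mm across, 59 mm high; origin at the centre of its underside. To be left alone.
- blue_dropper: Bystander, loose: small blue dropper bottle, 23 mm across, 66 mm high; origin at the centre of its underside. To be left alone.
- yellow_dropper: Bystander, loose: small yellow dropper bottle, 23 mm across, 66 mm high; origin at the centre of its underside. To be left alone.
- timer: Bystander, loose: white bench timer lying on its back, 64 x 66 x 18 mm; origin at the centre of its underside. To be left alone.
- card_box: Bystander, loose: small white and green card box, 48 x 75 x 40 mm; origin at the centre of its underside. To be left alone.
- capped_bottle: Bystander, loose: small pale yellow bottle with a black cap, 26 mm across, 72 mm high; origin at the centre of its underside. To be left alone.

How it is judged:
By the outcome, as a careful person would: the job done as asked, in the order asked, and still so for the second after the job is handed in, with the robot touching nothing.
It also fails if it takes over 45 s, if anything falls off the work surface, if the arm or the gripper's body presses on something with over 40 N, if the wrist force passes 120 N, or if a joint passes its speed limit or range.

## Working session

There is one attempt and no reset: what is moved stays moved. The work goes in short steps, Python scripts to look and compute and a shell command to move; the robot and the scene stay as the last step left them, time stands still between calls to the robot, and variables do not carry over. Pictures are saved under pics/ and viewed, at most 11 in all, crops included, and the job is handed in when it is done.

```bash
mkdir -p pics; cat > h.py <<'E'
from rig import env, optics, spotter
import numpy as np, cv2
def ray(im,at):
    p=np.array([[at[0]*640,at[1]*480]],np.float64).reshape(1,1,2)
    u=cv2.undistortPoints(p,np.array(im['intrinsics'],float),np.array(im['distortion'],float))[0,0]
    P=np.array(im['pose']); d=P[:3,:3]@np.array([u[0],-u[1],-1.]); return P[:3,3],d
def onz(im,at,z):
    o,d=ray(im,at); return o+d*(z-o[2])/d[2]
def proj(im,X):
    P=np.array(im['pose']); c=(np.atleast_2d(X)-P[:3,3])@P[:3,:3]
    c=c*[1,-1,-1]
    return cv2.projectPoints(c,np.zeros(3),np.zeros(3),np.array(im['intrinsics'],float),np.array(im['distortion'],float))[0][:,0]
E
python3 - <<'E'
from h import *
for n in ['scene','side']:
    im=optics.get_image(n); cv2.imwrite(f'pics/{n}0.png',im['color'][:,:,::-1])
    print(n,np.array(im['pose'])[:3,3].round(3))
    for q,z in [('station',.08),('flap_1',.08),('cup',.03),('blue_dropper',.03),('yellow_dropper',.03),('timer',.01),('card_box',.02),('capped_bottle',.035)]:
        for r in spotter.look_for(im,q)[:5]:
            print(q,round(r['score'],2),(np.array(r['at'])*[640,480]).round(),onz(im,r['at'],z).round(3))
s=env.observe(); print(s['position'],np.array(s['tool_rot']).round(3),s['time_s'],s['ft_force'])
E
```

```text
scene [-0.117  0.924  0.777]
station 0.81 [320. 272.] [0.498 0.267 0.08 ]
flap_1 0.73 [324. 273.] [0.488 0.264 0.08 ]
cup 0.63 [239. 309.] [0.575 0.457 0.03 ]
blue_dropper 0.6 [252. 266.] [0.683 0.329 0.03 ]
timer 0.69 [399. 232.] [ 0.531 -0.114  0.01 ]
card_box 0.57 [232. 282.] [0.676 0.401 0.02 ]
capped_bottle 0.58 [211. 328.] [0.564 0.544 0.035]
side [0.076 0.908 0.625]
station 0.57 [327. 261.] [0.5   0.295 0.08 ]
flap_1 0.57 [329. 263.] [0.494 0.299 0.08 ]
cup 0.84 [251. 306.] [0.578 0.443 0.03 ]
blue_dropper 0.57 [255. 260.] [0.673 0.323 0.03 ]
yellow_dropper 0.76 [279. 237.] [0.687 0.223 0.03 ]
timer 0.61 [328. 264.] [0.548 0.223 0.01 ]
timer 0.37 [350. 221.] [0.603 0.041 0.01 ]
card_box 0.71 [232. 281.] [0.674 0.397 0.02 ]
capped_bottle 0.41 [252. 259.] [0.676 0.329 0.035]
[ 0.19156419 -0.51554275  0.207429  ] [[ 0.937  0.348 -0.   ]
 [ 0.348 -0.937 -0.   ]
 [-0.     0.    -1.   ]] 0.9 [ 0.16565484  0.36337493 -0.46437308]
```

View pics/scene0.png

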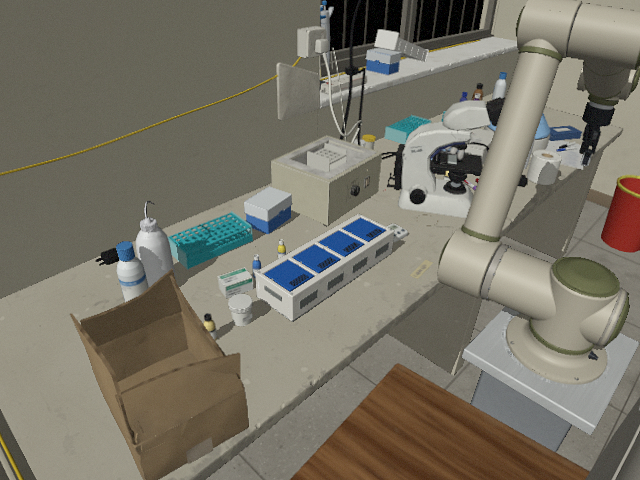

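View pics/side0.png

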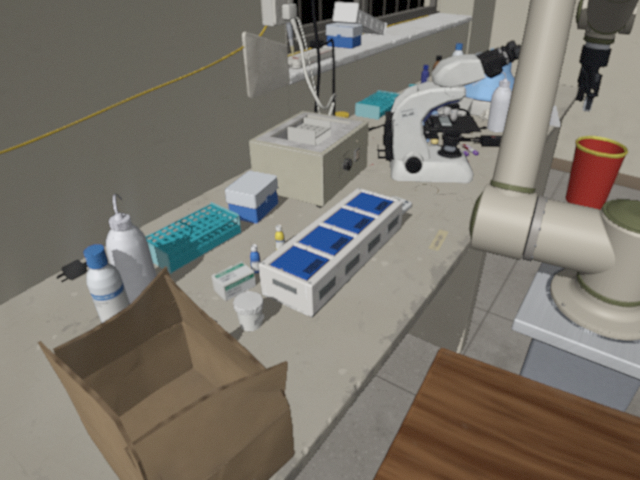

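The scene picture shows the station with four blue flaps (about 290,275 to 370,228). The timer is at its right end (399,232). The cup, droppers and card box stand left and behind it. Next I fit the station pose from the blue areas.

```bash
python3 - <<'E'
from h import *
for n in ['scene','side']:
    im=optics.get_image(n); c=im['color']; hsv=cv2.cvtColor(c,cv2.COLOR_RGB2HSV)
    m=cv2.inRange(hsv,(108,150,60),(125,255,255)); m[:190]=0; m[:,:255]=0; m[300:]=0; m[:,410:]=0
    k,l,st,ce=cv2.connectedComponentsWithStats(m)
    P=[];
    for i in range(1,k):
        if st[i,4]<150: continue
        cs=cv2.findContours((l==i).astype(np.uint8),0,cv2.CHAIN_APPROX_NONE)[0][0][:,0]+0.0
        W=np.array([onz(im,((x+.5)/640,(y+.5)/480),.08)[:2] for x,y in cs])
        r=cv2.minAreaRect((W*1000).astype(np.float32)); print(n,ce[i].round(),st[i,4],np.round(r[0],1),np.round(r[1],1),round(r[2],1)); P.append(r[0])
    P=np.array(P); P=P[np.argsort(-P[:,1])]
    v=P[0]-P[-1]; print('yaw',np.arctan2(-v[0],v[1]),np.linalg.norm(v)/3,P.mean(0))
    big=cv2.resize(c[190:320,200:420],None,fx=3.6,fy=3.6,interpolation=2); cv2.imwrite(f'pics/{n}1.png',big[:,:,::-1])
E
```

```text
scene [363. 229.] 306 [544.9  41.8] [90.4 78.2] 1.3
scene [341. 243.] 340 [543.4 137.6] [90.5 78.9] 1.1
scene [316. 258.] 402 [541.7 233.3] [90.5 79.8] 0.9
scene [288. 275.] 461 [540.2 328.2] [90.7 81. ] 0.7
yaw 0.016494174032941504 95.49579832378924 [542.56027222 185.25031281]
side [265. 208.] 203 [748.  194.2] [ 30.2 139.1] 13.8
side [369. 203.] 468 [547.9  41.4] [85.5 68.9] 0.8
side [349. 220.] 581 [546.1 136.6] [85.4 70.5] 1.1
side [326. 240.] 737 [544.6 232.2] [86.3 73.7] 1.1
side [299. 262.] 933 [543.  328.3] [86.7 74.8] 0.8
yaw 0.017075704665399732 95.6421056929853 [585.94033203 186.5203743 ]
```

View pics/scene1.png

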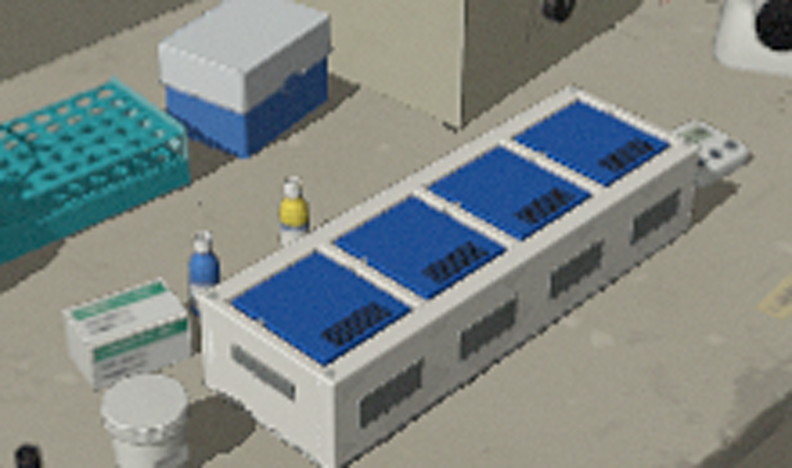

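The four plates fit well: station centre is about (0.543, 0.185) with yaw about 0.017 rad. First I check that the microscope is clear of the path.

```bash
python3 - <<'E'
from h import *
im=optics.get_image('scene')
for p in [(402,208),(475,215),(500,215)]: print(p,onz(im,(p[0]/640,p[1]/480),0).round(3))
print(proj(im,[[.5124,.0405,.08],[.5076,.328,.08],[.474,.38,0]]).round())
E
python3 -m crank '[0,0,0,-1,0.113, 0,0,0,-1,0.113, 0,0,0,-1,0.113, 0,1,-2,0,0, 0,1.8,-3,0,0, 0,1.8,-3,0,0, 0,1.8,-3,0,0, 0,1.8,-3,0,0]' 20
```

```text
(402, 208) [ 0.619 -0.253  0.   ]
(475, 215) [ 0.425 -0.392  0.   ]
(500, 215) [ 0.366 -0.455  0.   ]
[[374. 234.]
 [299. 281.]
 [293. 324.]]
time_s: 1.72
position: [0.2717, -0.3727, 0.2374]
tool_rot: [[1.0, 0.016, 0.0], [0.016, -1.0, -0.0], [0.0, 0.0, -1.0]]
ft_force: [0.4, 0.7, 0.5]
grip_width: -0.0003
gripper_force: 0.0
```

```bash
python3 -m crank '[0,1,-3.6,0,0, 0,1,-3.6,0,0, 0,1,-3.6,0,0, 0,2.4,-3,0,0, 0,2.4,-3,0,0, 0,2.4,-3,0,0, 0,2.4,-3,0,0, 0,2.4,-3,0,0]'
```

```text
time_s: 2.38
position: [0.4177, -0.1119, 0.2377]
tool_rot: [[1.0, 0.017, 0.001], [0.017, -1.0, -0.0], [0.001, 0.0, -1.0]]
ft_force: [1.4, -1.8, -0.1]
grip_width: -0.0001
gripper_force: 0.0
```

```bash
python3 -m crank '[0,1.9,-3,0,0, 0,1.9,-3,0,0, 0,1.9,-3,1,0, 0,1.9,-3,2,0, 0,1.5,-2.4,3,0, 0,0,0,3,0, 0,0,0,2,0, 0,0,0,0,0]'
```

```text
time_s: 3.05
position: [0.5035, 0.0326, 0.1238]
tool_rot: [[1.0, 0.018, -0.007], [0.018, -1.0, 0.001], [-0.007, -0.001, -1.0]]
ft_force: [0.0, 0.3, -0.3]
grip_width: -0.0002
gripper_force: 0.0
```

```bash
python3 - <<'E'
from h import *
s=env.observe();p=s['position'];print(p,s['ft_force'])
R=np.array(s['tool_rot'])
for n in ['scene','wrist']:
    im=optics.get_image(n); cv2.imwrite(f'pics/{n}2.png',im['color'][:,:,::-1])
print(proj(im,[[.5124,.0405,.08],p,[.5108,.1365,.08]]).round())
print(R.T@(np.array([.5124,.0405,.08])-p)*100)
E
```

```text
[0.5034898  0.03264366 0.12379973] [ 0.03875896  0.25329044 -0.28915971]
[[311. 245.]
 [325. 298.]
 [126. 245.]]
[ 0.93725779 -0.76347538  4.37423777]
```

View pics/wrist2.png

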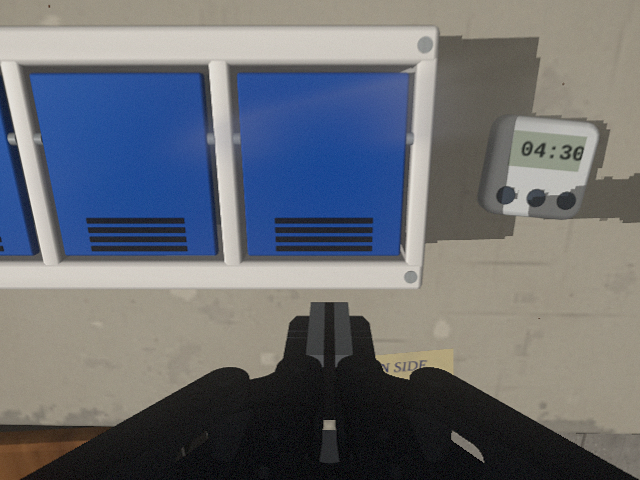

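The wrist view shows the rightmost flap with ribs at about (324,235) and the timer to its right, clear. My predicted point (311,245) is a few mm off, so I refit from this view.

```bash
cat > fit.py <<'E'
from h import *
s=env.observe();p=np.array(s['position']);R=np.array(s['tool_rot'])
im=optics.get_image('wrist'); c=im['color']; hsv=cv2.cvtColor(c,cv2.COLOR_RGB2HSV)
m=cv2.inRange(hsv,(105,120,40),(130,255,255)); k,l,st,ce=cv2.connectedComponentsWithStats(m)
for i in range(1,k):
    if st[i,4]<3000 : continue
    cs=cv2.findContours((l==i).astype(np.uint8),0,cv2.CHAIN_APPROX_NONE)[0][0][:,0]+0.0
    W=np.array([onz(im,((x+.5)/640,(y+.5)/480),.08)[:2] for x,y in cs])
    r=cv2.minAreaRect((W*1000).astype(np.float32)); ctr=np.array([*r[0],80])/1000
    print(st[i],np.round(r[0],1),np.round(r[1],1),round(r[2],2),'shift to press cm',(R.T@(ctr-p)*100+[-3.3,0,0]).round(2))
print(p,s['ft_force'],s['time_s'])
E
python3 fit.py
```

```text
[   32    76   186   181 27292] [549.4 129.4] [88.8 80.3] 1.0 shift to press cm [ 1.24 -9.7   4.79]
[  237    76   168   181 26917] [551.   34.6] [88.8 79.3] 1.04 shift to press cm [ 1.24 -0.21  4.79]
[   0   78   39  179 3807] [545.9 184.7] [19.4 90.4] 77.97 shift to press cm [  0.98 -15.23   4.79]
[0.50562705 0.03169485 0.12788485] [ 0.19471784 -0.71929415  0.72762078] 3.15
```

```bash
python3 -m crank '[0,0.5,-0.2,0.5,0, 0,0.5,-0.2,0.5,0, 0,0,0,1,0, 0,0,0,1,0, 0,0,0,0,0, 0,0,0,0,0, 0,0,0,0,0, 0,0,0,0,0]'; python3 fit.py
```

```text
time_s: 3.87
position: [0.5158, 0.0359, 0.0981]
tool_rot: [[1.0, 0.017, 0.001], [0.017, -1.0, -0.0], [0.001, 0.0, -1.0]]
ft_force: [0.9, -0.3, 0.8]
grip_width: 0.0
gripper_force: 0.0
[    0    99   213   200 34000] [549.5 129.3] [88.6 80.2] 1.01 shift to press cm [ 0.22 -9.29  1.82]
[  234    99   191   200 33432] [551.1  34.7] [88.5 79.1] 0.98 shift to press cm [0.22 0.17 1.82]
[0.51584566 0.0359017  0.09812578] [ 0.85363426 -0.30266356  0.76851763] 3.8667
```

```bash
python3 -m crank '[0,0.1,0.1,0.4,0, 0,0.1,0,0.4,0, 0,0,0,0.4,0, 0,0,0,0.2,0, 0,0,0,0.1,0, 0,0,0,0.1,0, 0,0,0,0,0, 0,0,0,0,0]'
```

```text
time_s: 4.58
position: [0.5174, 0.035, 0.0815]
tool_rot: [[1.0, 0.017, 0.0], [0.017, -1.0, -0.0], [0.0, 0.0, -1.0]]
ft_force: [0.4, 0.0, -0.4]
grip_width: 0.0002
gripper_force: 0.0
```

```bash
python3 -m crank '[0,0,0,0.1,0, 0,0,0,0,0, 0,0,0,0.1,0, 0,0,0,0,0, 0,0,0,0.05,0, 0,0,0,0,0, 0,0,0,0,0, 0,0,0,0,0]'
```

```text
time_s: 5.25
position: [0.5174, 0.035, 0.0789]
tool_rot: [[1.0, 0.017, 0.0], [0.017, -1.0, -0.0], [0.0, 0.0, -1.0]]
ft_force: [0.1, -0.7, 1.0]
grip_width: 0.0002
gripper_force: 0.0
```

```bash
python3 -m crank '[0,0,0,0.1,0, 0,0,0,0,0, 0,0,0,0.05,0, 0,0,0,0,0, 0,0,0,0.05,0, 0,0,0,0,0, 0,0,0,0,0, 0,0,0,0,0]'
```

```text
time_s: 5.92
position: [0.5174, 0.035, 0.0769]
tool_rot: [[1.0, 0.017, -0.0], [0.017, -1.0, 0.0], [-0.0, -0.0, -1.0]]
ft_force: [0.8, -0.3, 0.3]
grip_width: 0.0002
gripper_force: 0.0
```

```bash
python3 -m crank '[0,0,0,0.1,0, 0,0,0,0,0, 0,0,0,0.1,0, 0,0,0,0,0, 0,0,0,0.05,0, 0,0,0,0,0, 0,0,0,0,0, 0,0,0,0,0]'; python3 - <<'E'
from h import *
im=optics.get_image('wrist'); cv2.imwrite('pics/w3.png',im['color'][:,:,::-1])
E
```

```text
time_s: 6.58
position: [0.5174, 0.035, 0.0744]
tool_rot: [[1.0, 0.017, 0.0], [0.017, -1.0, 0.0], [0.0, -0.0, -1.0]]
ft_force: [-0.6, -0.1, 0.2]
grip_width: 0.0002
gripper_force: 0.0
```

View pics/w3.png

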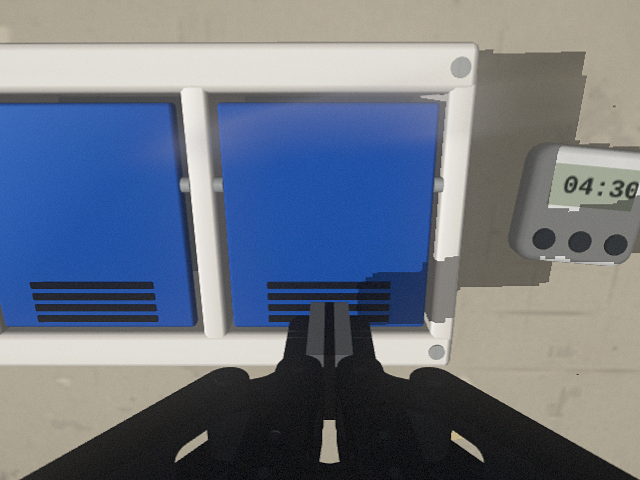

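No contact is felt yet and the flap still looks flush, with the finger's shadow offset from the tip. I keep descending in small steps.

```bash
python3 -m crank '[0,0,0,0.05,0, 0,0,0,0.05,0, 0,0,0,0.05,0, 0,0,0,0.05,0, 0,0,0,0,0, 0,0,0,0,0, 0,0,0,0,0, 0,0,0,0,0]'; python3 - <<'E'
from h import *
im=optics.get_image('scene'); c=im['color'][190:270,320:430]; cv2.imwrite('pics/s3.png',cv2.resize(c,None,fx=7,fy=7,interpolation=2)[:,:,::-1])
print(proj(im,[.5174,.035,.0724])-[320,190])
E
```

```text
time_s: 7.3
position: [0.5174, 0.035, 0.0725]
tool_rot: [[1.0, 0.017, 0.0], [0.017, -1.0, -0.0], [0.0, 0.0, -1.0]]
ft_force: [-0.3, 0.0, 0.9]
grip_width: -0.0
gripper_force: 0.0
[[53.54192256 44.77736149]]
```

View pics/s3.png

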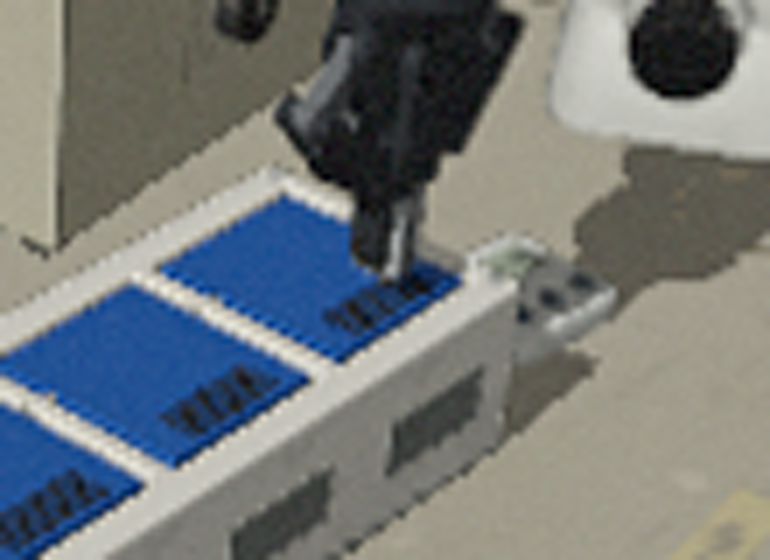

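The crop shows the fingertip (395,278) at or just above the rightmost flap's ribs. The flap still looks shut, and the tip sits higher than the computed TCP. I continue down.

```bash
python3 -m crank '[0,0,0,0.1,0, 0,0,0,0.05,0, 0,0,0,0.05,0, 0,0,0,0.05,0, 0,0,0,0,0, 0,0,0,0,0, 0,0,0,0,0, 0,0,0,0,0]'
```

```text
time_s: 8.02
position: [0.5174, 0.035, 0.07]
tool_rot: [[1.0, 0.017, 0.0], [0.017, -1.0, 0.0], [0.0, -0.0, -1.0]]
ft_force: [0.0, 0.2, 0.0]
grip_width: 0.0
gripper_force: 0.0
```

```bash
python3 -m crank '[0,0,0,0.05,0, 0,0,0,0.05,0, 0,0,0,0.05,0, 0,0,0,0.05,0, 0,0,0,0,0, 0,0,0,0,0, 0,0,0,0,0, 0,0,0,0,0]'; python3 fit.py
```

```text
time_s: 8.68
position: [0.5174, 0.035, 0.0679]
tool_rot: [[1.0, 0.017, 0.0], [0.017, -1.0, 0.0], [0.0, 0.0, -1.0]]
ft_force: [0.0, -0.6, -0.0]
grip_width: 0.0
gripper_force: 0.0
[    0   103   192   232 38143] [549.5 127.9] [88.7 77.8] 0.96 shift to press cm [ 0.06 -9.24 -1.21]
[  213   103   228   232 44557] [551.1  34.8] [88.6 78.9] 0.98 shift to press cm [ 0.07  0.08 -1.21]
[0.51740786 0.03501389 0.06793782] [ 0.04831788 -0.6176721  -0.02434032] 8.6833
```

```bash
python3 -m crank '[0,0,0,0.05,0, 0,0,0,0.05,0, 0,0,0,0.05,0, 0,0,0,0.05,0, 0,0,0,0,0, 0,0,0,0,0, 0,0,0,0,0, 0,0,0,0,0]'
```

```text
time_s: 9.4
position: [0.5174, 0.035, 0.066]
tool_rot: [[1.0, 0.017, 0.0], [0.017, -1.0, -0.0], [0.0, 0.0, -1.0]]
ft_force: [-0.9, -0.1, -0.3]
grip_width: -0.0001
gripper_force: 0.0
```

```bash
python3 -c "
from h import *
im=optics.get_image('wrist'); cv2.imwrite('pics/w4.png',im['color'][:,:,::-1])"
```

```text
(no output)
```

View pics/w4.png

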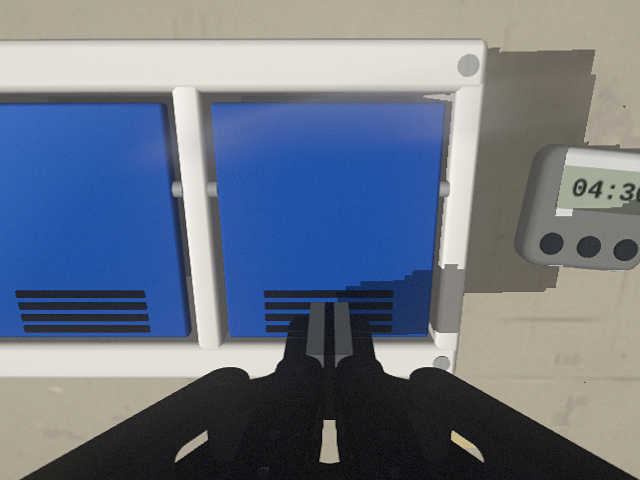

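The wrist view shows the shadow tip (345,290) closing on the fingertip (345,303), so roughly 4–5 mm remain before contact. The tip is well placed on the ribs.

```bash
python3 -m crank '[0,0,0,0.1,0, 0,0,0,0.1,0, 0,0,0,0.05,0, 0,0,0,0.05,0, 0,0,0,0,0, 0,0,0,0,0, 0,0,0,0,0, 0,0,0,0,0]'
```

```text
time_s: 10.12
position: [0.5174, 0.035, 0.0629]
tool_rot: [[1.0, 0.017, 0.0], [0.017, -1.0, 0.0], [0.0, -0.0, -1.0]]
ft_force: [-0.0, -0.2, -0.2]
grip_width: 0.0001
gripper_force: 0.0
```

```bash
python3 -m crank '[0,0,0,0.05,0, 0,0,0,0.05,0, 0,0,0,0.05,0, 0,0,0,0,0, 0,0,0,0,0, 0,0,0,0,0, 0,0,0,0,0, 0,0,0,0,0]'
```

```text
time_s: 10.78
position: [0.5174, 0.035, 0.0615]
tool_rot: [[1.0, 0.017, 0.0], [0.017, -1.0, -0.0], [0.0, 0.0, -1.0]]
ft_force: [-0.7, 0.4, 0.9]
grip_width: -0.0002
gripper_force: 0.0
```

```bash
python3 -m crank '[0,0,0,0.05,0, 0,0,0,0.05,0, 0,0,0,0.05,0, 0,0,0,0.05,0, 0,0,0,0,0, 0,0,0,0,0, 0,0,0,0,0, 0,0,0,0,0]'
```

```text
time_s: 11.45
position: [0.5174, 0.035, 0.0594]
tool_rot: [[1.0, 0.017, 0.0], [0.017, -1.0, 0.0], [0.0, -0.0, -1.0]]
ft_force: [0.6, 0.2, -0.6]
grip_width: 0.0003
gripper_force: 0.0
```

```bash
python3 -m crank '[0,0,0,0.05,0, 0,0,0,0.05,0, 0,0,0,0.05,0, 0,0,0,0.05,0, 0,0,0,0,0, 0,0,0,0,0, 0,0,0,0,0, 0,0,0,0,0]'; python3 fit.py;  python3 -c "
from h import *
im=optics.get_image('wrist'); cv2.imwrite('pics/w5.png',cv2.resize(im['color'][200:400,200:480],None,fx=2.8,fy=2.8)[:,:,::-1])"
```

```text
time_s: 12.12
position: [0.5174, 0.035, 0.0575]
tool_rot: [[1.0, 0.017, 0.0], [0.017, -1.0, -0.0], [0.0, 0.0, -1.0]]
ft_force: [-0.1, -1.0, -0.1]
grip_width: -0.0001
gripper_force: 0.0
[    0   103   184   246 37850] [549.6 124.1] [88.6 70.3] 0.99 shift to press cm [ 0.07 -8.85 -2.25]
[  204   103   245   246 50036] [551.2  34.8] [88.6 78.8] 1.02 shift to press cm [ 0.08  0.07 -2.25]
[0.51739093 0.03499229 0.05745498] [-0.13719327 -1.00631068 -0.13128583] 12.1167
```

View pics/w5.png

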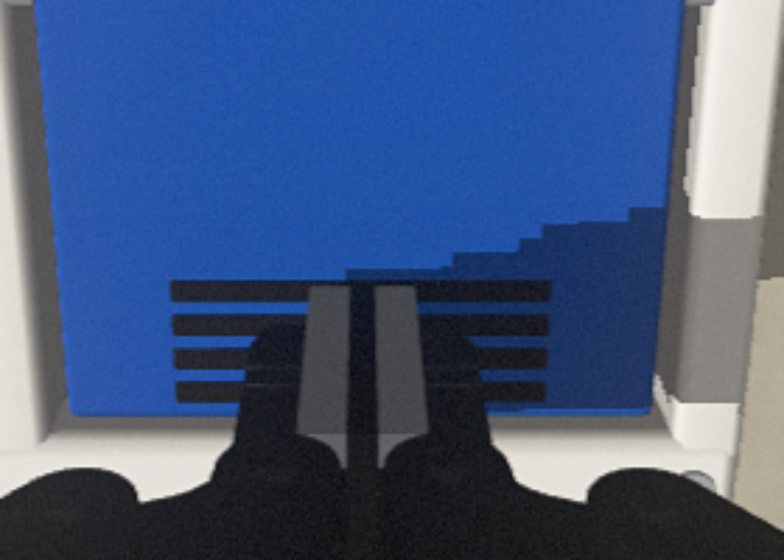

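The shadow is still slightly ahead of the tip and the flap is flat, so there is no contact yet. I continue gently.

```bash
python3 -m crank '[0,0,0,0.05,0, 0,0,0,0.05,0, 0,0,0,0.05,0, 0,0,0,0.05,0, 0,0,0,0.05,0, 0,0,0,0,0, 0,0,0,0,0, 0,0,0,0,0]'
```

```text
time_s: 12.88
position: [0.5174, 0.035, 0.0554]
tool_rot: [[1.0, 0.017, 0.0], [0.017, -1.0, -0.0], [0.0, 0.0, -1.0]]
ft_force: [-2.6, -0.0, 6.0]
grip_width: -0.0001
gripper_force: 3.3
```

```bash
python3 -m crank '[0,0,0,0.05,0, 0,0,0,0.05,0, 0,0,0,0.05,0, 0,0,0,0.05,0, 0,0,0,0.05,0, 0,0,0,0,0, 0,0,0,0,0, 0,0,0,0,0]'
```

```text
time_s: 13.55
position: [0.5174, 0.035, 0.0541]
tool_rot: [[1.0, 0.017, 0.001], [0.017, -1.0, -0.0], [0.001, 0.0, -1.0]]
ft_force: [-7.0, 0.3, 18.8]
grip_width: 0.0
gripper_force: 9.6
```

Contact is at a TCP reading of about 0.0557, with about 10 N/mm stiffness, so the rightmost flap is locked. Next is flap 3.

```bash
python3 -m crank '[0,0,0,-1.2,0, 0,0,-3,0,0, 0,0,-3.4,0,0, 0,0,-3,0,0, 0,0,-0.2,0.4,0, 0,0,0,0.4,0, 0,0,0,0.2,0, 0,0,0,0,0]'
```

```text
time_s: 14.22
position: [0.5156, 0.1302, 0.0539]
tool_rot: [[1.0, 0.016, -0.001], [0.016, -1.0, -0.0], [-0.001, 0.0, -1.0]]
ft_force: [-0.1, -0.3, -0.3]
grip_width: -0.0
gripper_force: 0.0
```

```bash
python3 -m crank '[0,0,0,0,0, 0,0,0,0,0, 0,0,0,0.05,0, 0,0,0,0.05,0, 0,0,0,0,0, 0,0,0,0,0, 0,0,0,0,0, 0,0,0,0,0]'
```

```text
time_s: 14.88
position: [0.5158, 0.131, 0.0535]
tool_rot: [[1.0, 0.017, 0.0], [0.017, -1.0, -0.0], [0.0, 0.0, -1.0]]
ft_force: [0.3, -0.6, 1.6]
grip_width: 0.0002
gripper_force: 0.5
```

```bash
python3 -m crank '[0,0,0,0.1,0, 0,0,0,0.05,0, 0,0,0,0.05,0, 0,0,0,0,0, 0,0,0,0,0, 0,0,0,0,0, 0,0,0,0,0, 0,0,0,0,0]'; python3 fit.py
```

```text
time_s: 15.55
position: [0.5157, 0.131, 0.0514]
tool_rot: [[1.0, 0.017, -0.0], [0.017, -1.0, 0.0], [-0.0, -0.0, -1.0]]
ft_force: [-0.3, -0.5, 0.8]
grip_width: 0.0001
gripper_force: 0.4
[    0   103   179   255 37554] [548.  217.9] [88.7 66. ] 0.96 shift to press cm [ 0.07 -8.63 -2.86]
[  478   103   162   254 33268] [551.  47.] [88.7 59.7] 1.61 shift to press cm [ 0.08  8.46 -2.86]
[  196   104   261   243 51319] [551.7 131.1] [83.7 80.1] 0.98 shift to press cm [ 0.29  0.05 -2.86]
[0.51574641 0.13103149 0.05139942] [-0.28657941 -0.45426613  0.8234591 ] 15.55
```

Flap 3 gives under about 1–2 N and shows a tilt in the wrist view (83.7 mm apparent depth against 88.7), so it is the free one. Now I push it down and forward.

```bash
python3 -m crank '[0,0.3,0,0.27,0, 0,0.3,0,0.27,0, 0,0.35,0,0.3,0, 0,0.4,0,0.3,0, 0,0.4,0,0.15,0, 0,0.4,0,0.15,0, 0,0,0,0,0, 0,0,0,0,0]'
```

```text
time_s: 16.27
position: [0.538, 0.1313, 0.0369]
tool_rot: [[1.0, 0.017, 0.001], [0.017, -1.0, 0.0], [0.001, -0.0, -1.0]]
ft_force: [0.5, 0.2, -0.1]
grip_width: 0.0003
gripper_force: 0.0
```

```bash
python3 -m crank '[0,0.2,0,0,0, 0,0.2,0,0,0, 0,0.2,0,-0.05,0, 0,0.2,0,-0.05,0, 0,0,0,0,0, 0,0,0,0,0, 0,0,0,0,0, 0,0,0,0,0]'; python3 -c "
from h import *
im=optics.get_image('wrist'); cv2.imwrite('pics/w6.png',im['color'][:,:,::-1])"
```

```text
time_s: 16.93
position: [0.544, 0.1316, 0.0376]
tool_rot: [[1.0, 0.017, -0.003], [0.017, -1.0, -0.0], [-0.003, -0.0, -1.0]]
ft_force: [-5.2, -0.6, -1.4]
grip_width: 0.0001
gripper_force: 2.3
```

View pics/w6.png

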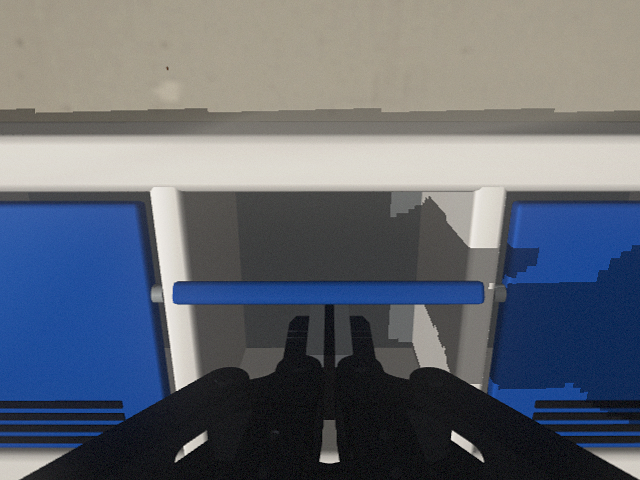

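The flap at (328,292) now stands nearly edge-on with the well open beneath it, under 5 N of push. I press on to the stop.

```bash
python3 -m crank '[0,0.1,0,0,0, 0,0.1,0,0,0, 0,0,0,0,0, 0,0,0,0,0, 0,0,0,0,0, 0,0,0,0,0, 0,0,0,0,0, 0,0,0,0,0]'
```

```text
time_s: 17.65
position: [0.5455, 0.1316, 0.0373]
tool_rot: [[1.0, 0.017, -0.004], [0.017, -1.0, -0.0], [-0.004, 0.0, -1.0]]
ft_force: [-6.9, -0.3, -1.7]
grip_width: -0.0
gripper_force: 2.9
```

```bash
python3 -m crank '[0,0.1,0,0,0, 0,0.1,0,0,0, 0,0,0,0,0, 0,0,0,0,0, 0,0,0,0,0, 0,0,0,0,0, 0,0,0,0,0, 0,0,0,0,0]'
```

```text
time_s: 18.32
position: [0.5465, 0.1316, 0.0371]
tool_rot: [[1.0, 0.017, -0.007], [0.017, -1.0, -0.0], [-0.007, 0.0, -1.0]]
ft_force: [-9.9, 0.2, -1.4]
grip_width: 0.0002
gripper_force: 4.6
```

```bash
python3 -m crank '[0,0.15,0,0,0, 0,0.15,0,0,0, 0,0,0,0,0, 0,0,0,0,0, 0,0,0,0,0, 0,0,0,0,0, 0,0,0,0,0, 0,0,0,0,0]'
```

```text
time_s: 18.98
position: [0.5467, 0.1316, 0.0369]
tool_rot: [[1.0, 0.017, -0.013], [0.017, -1.0, -0.001], [-0.013, 0.0, -1.0]]
ft_force: [-20.8, -1.4, 6.6]
grip_width: 0.0003
gripper_force: 11.0
```

It has stopped firmly: 0.2 mm of movement for 11 N more. I back off and look.

```bash
python3 -m crank '[0,-1,0,0,0, 0,-1.2,0,0,0, 0,-0.5,0,-1,0, 0,0,0,-3,0, 0,0,0,-3,0, 0,-2,0,-3,0, 0,-3,0,-2,0, 0,-3,0,0,0]'; python3 - <<'E'
from h import *
im=optics.get_image('side'); c=im['color'][150:300,250:430]; cv2.imwrite('pics/s7.png',cv2.resize(c,None,fx=4.4,fy=4,interpolation=2)[:,:,::-1])
im=optics.get_image('wrist'); cv2.imwrite('pics/w7.png',im['color'][:,:,::-1])
# expected far-end (top edge midline) vs angle: print projections in the wrist picture
cx,cy=.551,.1295
for t in [1.0,1.1,1.2,1.3]:
    f=np.array([15+30*np.cos(t),77+30*np.sin(t)])/1000; n=np.array([-np.sin(t),np.cos(t)])*.003
    print(t,*[proj(im,[cx+e[0]-.0017,cy,e[1]])[0].round(1) for e in (f+n,f-n)])
hsv=cv2.cvtColor(im['color'],cv2.COLOR_RGB2HSV); m=cv2.inRange(hsv,(105,120,40),(130,255,255))
k,l,st,ce=cv2.connectedComponentsWithStats(m); print([list(x) for x in st[1:] if x[4]>300])
E
```

```text
time_s: 19.65
position: [0.4472, 0.1298, 0.1627]
tool_rot: [[1.0, 0.017, 0.01], [0.017, -1.0, 0.0], [0.01, -0.0, -1.0]]
ft_force: [0.7, 0.1, 0.4]
grip_width: 0.0001
gripper_force: 0.0
1.0 [333.8 -34.8] [334.  -45.3]
1.1 [333.7 -28.6] [333.9 -40.3]
1.2 [333.6 -22. ] [333.8 -34.8]
1.3 [333.5 -15. ] [333.7 -28.6]
[[np.int32(0), np.int32(0), np.int32(61), np.int32(130), np.int32(5996)], [np.int32(66), np.int32(0), np.int32(163), np.int32(130), np.int32(17560)], [np.int32(248), np.int32(0), np.int32(163), np.int32(60), np.int32(7427)], [np.int32(431), np.int32(0), np.int32(163), np.int32(130), np.int32(16813)]]
```

View pics/w7.png

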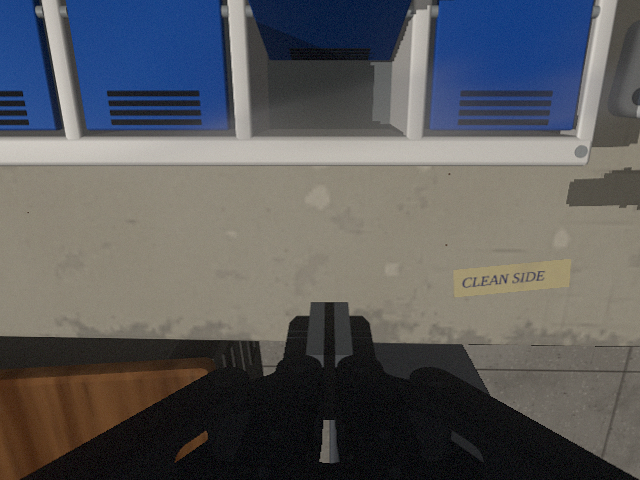

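The wrist view shows the flap standing open, with its lower near edge at row ~60. I check the angle numerically from that edge.

```bash
python3 - <<'E'
from h import *
im=optics.get_image('wrist')
hsv=cv2.cvtColor(im['color'],cv2.COLOR_RGB2HSV); m=cv2.inRange(hsv,(105,120,40),(130,255,255))
print('near edge rows',[np.nonzero(m[:130,c])[0].max() for c in (275,330,385)], 'shut flap near edge',np.nonzero(m[:200,150])[0].max())
cx,cy=.551-.0017,.1295
print('shut pred',proj(im,[cx-.045-.0016,cy+.096,.08]))
for t in [1.,1.1,1.2,1.25,1.3,1.35]:
    X=np.array([15-60*np.cos(t)-3*np.sin(t),77-60*np.sin(t)+3*np.cos(t)])/1000
    Y=np.array([15-60*np.cos(t)+3*np.sin(t),77-60*np.sin(t)-3*np.cos(t)])/1000
    print(t,[proj(im,[cx+e[0],cy,e[1]])[0].round(1) for e in (X,Y)])
s=env.observe();print(s['position'],s['time_s'])
E
```

```text
near edge rows [np.int64(62), np.int64(51), np.int64(62)] shut flap near edge 132
shut pred [[156.9796353  134.31031387]]
1.0 [array([330.4,  89.7]), array([330.5,  81.7])]
1.1 [array([330.5,  81.7]), array([330.7,  73.3])]
1.2 [array([330.7,  73.2]), array([330.8,  64.4])]
1.25 [array([330.7,  68.9]), array([330.9,  59.8])]
1.3 [array([330.8,  64.4]), array([331. ,  55.2])]
1.35 [array([330.9,  59.8]), array([331.1,  50.4])]
[0.44487593 0.1299459  0.15968983] 19.8
```

View pics/s7.png

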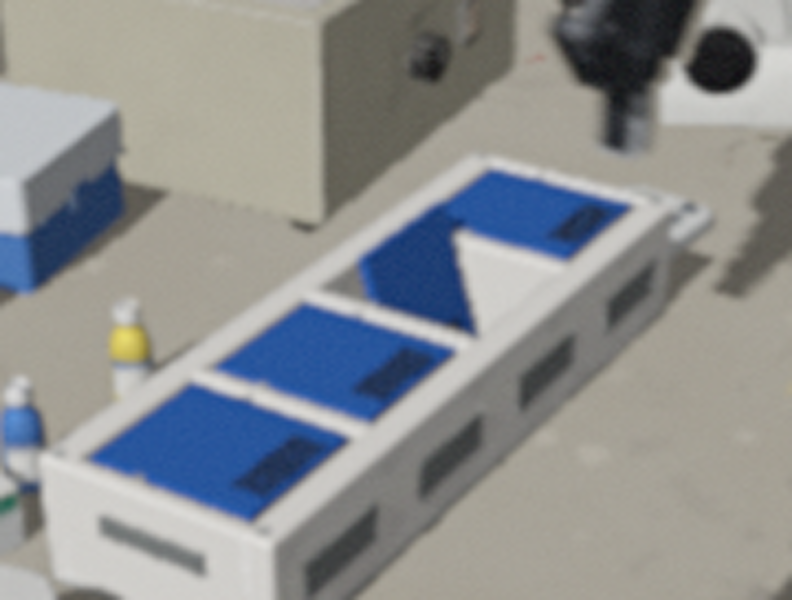

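The side view confirms that flap 3 stands fully open: the angle comes out at 1.3 rad, the arm is clear, and nothing near the station has moved.

```bash
python3 -c "
from rig import env
print(env.close_job())"
```

```text
the job is handed in; nothing more can be done
None
```

The free flap is the third from the left; it was pushed to its 1.3 rad stop and left standing open, loose items untouched, peak push about 21 N, and the job was handed in at about 20 s.

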